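Load the soap loaf into the slicing box

TASK

Take the soap loaf out of its purple mould and load it lengthwise into the open end of the aluminium slicing box, the same way up as it lay. Push it gently until it is fully home, with the sprung stop inside pressed right back, and let go: feel for the stop, never ram the soft soap against the box. Keep the loaf upright and leave the pot, the bottle and the two finished soap bars where they are.

Things in the scene. Friction and masses are not known exactly. Their poses are not given: they have to be found in the camera images.
- loaf: Peach soap loaf with a pale stripe, a block 180 mm long (x) by 48 mm wide (y) by 60 mm high (z), about 0.4 kg. Origin: centre of its underside. Either end may go first. At the start it lies in the mould, its underside 6 mm above the bench.
- mould: Purple loaf mould fixed to the bench, 202 mm long (x), 70 wide (y), 68 high. Origin: centre of its underside. Inside (mm) 186 by 54 (3 mm play round the loaf), floor 6 thick; walls 8 thick, 2 higher than the loaf. The loaf's sides can be reached only in a notch in the middle of each long wall, 50 mm wide (along x), cut down to 12 mm above the bench: fingers closing along y grip the loaf there.
- slicer: Slicing box fixed to the bench: closed aluminium tunnel with slot lines, on a wooden base. Origin: on the bench under the middle of its open end; +x points level into the tunnel, z up. Base (all mm) 175 long (x 0 to 175), 110 wide, 30 high. Tunnel outside 69 wide, top 102 mm above the bench, far end closed. In front of the open end is bare bench, free for 220 mm to put the loaf down.
- mouth (a point): Middle of the lower edge of the open end, on the tunnel floor, 30 mm above the bench; axes as the slicing box. Tunnel inside 53 mm wide (y) by 66 mm high. When the loaf is home only 41 to 61 mm of its tail stands out, so a grip at its middle hits the box first: it must be put down and taken near its tail. A loaf less than half in is not held up.
- feeler (a joint): Sprung pad of the stop deep in the tunnel, out of sight. Travel in m: 0 free, 0.008 pressed right back on the rigid stop. Its spring needs 1 N. The stop is set differently each time and must be felt: when pressed right back, the loaf's leading end is 119 to 139 mm inside the open end. A push of 5 to 12 N is right, over 24 N bruises the loaf; let go, it stays by friction.
- pot: Green pot with two side handles, body 130 mm across, 90 mm high; origin at the centre of its underside. Leave alone.
- spray: Clear plastic bottle with a white cap, 60 mm across, 170 mm high; origin at the centre of its underside. Leave alone.
- bar_cream: Cream finished soap bar, 80 by 52 by 26 mm high; origin at the centre of its underside. Leave alone.
- bar_lavender: Lavender finished soap bar, 80 by 52 by 26 mm high; origin at the centre of its underside. Leave alone.
Mind the look-alikes: they are no part of the job. Leave any yellow look-alike of the loaf alone.

How it is judged:
By the outcome, as a careful person would: the job done as asked, in the order asked, and still so for the second after the job is handed in, with the robot touching nothing.
It also fails if it takes over 58 s, if anything falls off the work surface, if the arm or the gripper's body presses on something with over 40 N, if the wrist force passes 120 N, or if a joint passes its speed limit or range.

ROBOT

A 6-joint arm with a two-finger parallel gripper is mounted at the origin on the work surface. World frame = base frame: x ahead of the robot, y to its left, z up, the work surface at z = 0. Lengths are in m, angles in rad, forces in N, time in s.
With the tool pointing down it reaches from about 0.4 to 0.825 m from the base axis. Payload 7 kg.
Tool frame: the origin (TCP) lies midway between the tips of the shut fingers; the grasp point (between the pads) lies 19 mm behind it; z points along the fingers, y is the line along which they close (so a half turn about z gives the same grasp; the last joint's range is limited). The gripper opens to 88 mm and grips with 3 to 60 N. Pads are 19 mm wide; open, the fingers measure 130 mm over their backs; the gripper's body (78 mm by 193 mm) begins 47 mm behind the grasp point.
Start: joints at [1.439, 0.359, 0.012, 0, -1.224, -0.288], TCP at [0.275, 0.616, 0.227] pointing down, gripper open.
Joint ranges: [-3.07, 3.07], [-1.43, 2.12], [-1.02, 1.25], [-3.03, 1.67], [-3.05, -0], [-3.03, 3.03]. Speed limits (rad/s): [2.39, 2.39, 3.01, 3.14, 3.14, 3.14].

INTERFACE

Orientations are given as [roll, pitch, yaw] about the fixed x, y, z axes, in that order (R = Rz(yaw) Ry(pitch) Rx(roll)).
In Python, from station import monitor, viewer, arm gives the robot as it stands.
- The arm moves only by the tool move_arm, never from a script. Its argument "deltas" is a list that holds one entry, the list of rows, each a list of 7 numbers: the turn, a rotation vector about the tool's x, y, z in degrees, then the shift along the tool's x, y, z in m, then the finger opening in m, from 0 to 0.0876. A call has 1 to 12 rows; each row is the pose to reach, as a shift and turn from the pose commanded when the call began, along the tool's axes at that moment; what a row does not reach only later rows make up. A row lasts 1/12 s, in which the tool goes at most 41.7 mm and 7.16 degrees, less where a joint would pass 70% of its speed; a pose out of reach is approached as far as the arm can. A call with a gripper value outside its range is refused whole. The fingers move at their own pace and stop on an object; "force" is the grip in N (left out, the last holds). Time passes only in rows, so rows that repeat a pose let the fingers close. It gives the time, the measured TCP pose, the force and the opening at its end, in the units of the state.
- monitor.get_state(): the state, without advancing time (a new reading comes with each control period).
- viewer.grab_frame(name): name is "scene" or "side" or "wrist"; returns a dict with "frame" (400x640x3 uint8, blue, green, red), "vfov" (degrees; the focal length in pixels is half the picture's height over the tangent of half this angle, whatever the lens; pixels are square), "cx", "cy" (the principal point, pixels), "D" ([k1, k2, p1, p2, k3] as OpenCV has them; the pictures are not rectified), "xyz" and "orientation" of the camera in the world; the wrist camera has in their place "hand_eye" (4x4, takes a point from camera to tool coordinates, whose origin is the TCP and whose axes are the flange's). Camera axes: x right, y down, z forward; pixel columns grow to the right and rows downward; lengths in m; the calibration is good to about 2 mm. A picture is of the moment at which its call begins: read the wrist's pose just before it. There is no depth.
- arm.job_done(): hands the job in, once; it reports no verdict.
The state is a dict: "t": time; "q": joint angles; "qd": joint speeds; "joint_efforts": joint torques, N m; "eef_pos": TCP position; "ee_rot": TCP orientation; "force": force on the tool from outside, world axes, zero at the start; "moment": the same for the moment, N m; "width": finger opening in m.
Only numpy, scipy, OpenCV 4.12 (cv2) and the standard library are available. Lean on these libraries where they do the work, as an engineer would, in place of code of your own. Each camera call takes 0.05 s, during which the arm holds its last target. There are 200 camera calls.

## Working session

There is one attempt and no reset: what is moved stays moved. The work goes in short steps, Python scripts to look and compute and a tool call to move; the robot and the scene stay as the last step left them, time stands still between calls to the robot, and variables do not carry over. Pictures are saved under pics/ and viewed, on a budget of 10 in all, crops included, one or two more only if the job needs it, and the job is handed in when it is done.

Besides the shell and the picture viewer there is one more tool, called after "Request:" as name(argument=value, ...) on one line, values as JSON. move_arm: Moves the arm, as the interface text tells. Its arguments: {"type":"object","properties":{"deltas":{"type":"array","items":{"type":"array","items":{"type":"array","items":{"type":"number"}}}},"force":{"type":"number"}},"required":["deltas"]}

```bash
ls; mkdir -p pics; cat > h.py <<'E'
import numpy as np, cv2
from scipy.spatial.transform import Rotation as R
from station import monitor, viewer, arm
def grab(n):
    s=monitor.get_state(); f=viewer.grab_frame(n); im=f["frame"]
    fl=im.shape[0]/2/np.tan(np.radians(f["vfov"])/2)
    K=np.array([[fl,0,f["cx"]],[0,fl,f["cy"]],[0,0,1]])
    if "hand_eye" in f:
        T=np.eye(4);T[:3,:3]=R.from_euler('xyz',s["ee_rot"]).as_matrix();T[:3,3]=s["eef_pos"]
        T=T@np.array(f["hand_eye"])
    else:
        T=np.eye(4);o=np.array(f["orientation"],float)
        T[:3,:3]=o if o.shape==(3,3) else R.from_euler('xyz',o).as_matrix();T[:3,3]=f["xyz"]
    return dict(im=im,K=K,D=np.array(f["D"],float),T=T)
def ray(c,px):
    u=cv2.undistortPoints(np.array(px,float).reshape(-1,1,2),c["K"],c["D"]).reshape(-1,2)
    return c["T"][:3,3],np.c_[u,np.ones(len(u))]@c["T"][:3,:3].T
def onz(c,px,z):
    o,d=ray(c,px); return o+d*((z-o[2])/d[:,2])[:,None]
def proj(c,P):
    Ti=np.linalg.inv(c["T"]); rv,_=cv2.Rodrigues(Ti[:3,:3])
    return cv2.projectPoints(np.array(P,float).reshape(-1,3),rv,Ti[:3,3],c["K"],c["D"])[0].reshape(-1,2)
E
python3 - <<'E'
from h import *
import pickle
s=monitor.get_state(); print({k:np.round(v,3).tolist() for k,v in s.items()})
for n in ("scene","side","wrist"):
    c=grab(n); pickle.dump(c,open(n+"0.pkl","wb")); cv2.imwrite(f"pics/{n}0.png",c["im"]); print(n,c["K"][0,0],c["T"].round(3).tolist(),c["D"])
E
```

```text
pics
{'t': 0.0, 'q': [1.439, 0.359, 0.011, -0.0, -1.224, -0.288], 'qd': [0.002, 0.001, -0.0, -0.0, -0.0, -0.002], 'joint_efforts': [0.0, -58.272, 29.305, 6.998, 0.007, -0.0], 'eef_pos': [0.275, 0.616, 0.226], 'ee_rot': [3.14, -0.0, -0.42], 'force': [-0.26, -0.095, 0.311], 'moment': [-0.008, -0.043, -0.025], 'width': 0.088}
scene 377.50359283612806 [[-0.152, 0.815, -0.559, 1.184], [0.988, 0.119, -0.096, 0.158], [-0.012, -0.567, -0.824, 1.044], [0.0, 0.0, 0.0, 1.0]] [0.00469331 0.         0.         0.         0.        ]
side 450.41410736046953 [[1.0, -0.016, 0.024, 0.496], [-0.029, -0.613, 0.789, -0.939], [0.003, -0.79, -0.614, 0.809], [0.0, 0.0, 0.0, 1.0]] [-0.02087253  0.          0.          0.          0.        ]
wrist 350.50240771948256 [[-0.407, -0.874, -0.264, 0.346], [-0.913, 0.39, 0.116, 0.585], [0.001, 0.288, -0.958, 0.384], [0.0, 0.0, 0.0, 1.0]] [-0.06834214  0.          0.          0.          0.        ]
```

View pics/scene0.png

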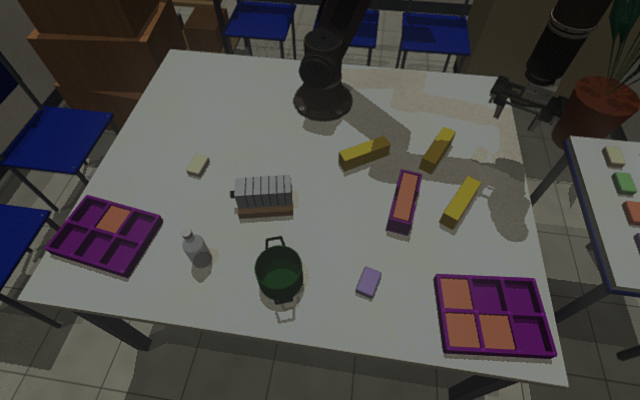

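View pics/side0.png

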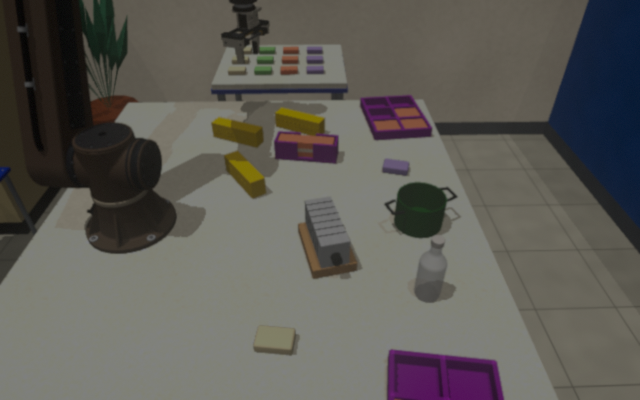

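Scene view: the loaf is in the purple mould at scene (403,197), side (307,147). These could be mistaken for it:
- Yellow loaves at scene (364,152), (438,149) and (461,201).
- Orange blocks in the 6-cell trays at scene (113,218) and (455,290).

I choose the peach one with the stripe, in the single mould with notches. The slicer is at scene (264,195). Its knob, at the closed end, is at side (336,258), so the open end faces +y.

```bash
python3 - <<'E'
from h import *
import pickle
c=pickle.load(open("scene0.pkl","rb")); s=pickle.load(open("side0.pkl","rb")); w=pickle.load(open("wrist0.pkl","rb"))
for nm,cc,roi in(("scene",c,(375,160,435,245)),("side",s,(265,120,350,175))):
    x0,y0,x1,y1=roi; im=cc["im"][y0:y1,x0:x1]; hsv=cv2.cvtColor(im,cv2.COLOR_BGR2HSV)
    for n,lo,hi,z in(("orange",(3,70,60),(18,255,255),.066),("purple",(130,80,30),(170,255,255),.068)):
        m=cv2.inRange(hsv,lo,hi); k=max(cv2.findContours(m,0,1)[0],key=cv2.contourArea)
        r=cv2.minAreaRect(k); b=cv2.boxPoints(r)+[x0,y0]
        P=onz(cc,b,z); print(nm,n,cv2.contourArea(k),b.round(0).tolist(),P[:,:2].round(3).tolist(),P.mean(0).round(3))
p=lambda px,z:onz(c,[px],z)[0].round(3)
print("slicer",p((236,180),.102),p((291,177),.102),p((237,216),0),p((293,213),0))
print("slicer side",[onz(s,[q],z)[0].round(3).tolist() for q,z in(((306,203),.102),((330,199),.102),((316,274),0.0),((355,267),0.0))])
a=cv2.resize(c["im"][165:225,220:310],None,fx=4,fy=4,interpolation=2);b=cv2.resize(c["im"][155:245,370:490],None,fx=3,fy=3,interpolation=2)
d=cv2.resize(s["im"][185:285,285:370],None,fx=3,fy=3,interpolation=2)
o=np.zeros((560,760,3),np.uint8); o[:240,:360]=a;o[:270,370:730]=b;o[255:555,:255]=d; o[290:550,300:716]=cv2.resize(w["im"],(416,260))
o=np.clip(o*1.8,0,255).astype(np.uint8);cv2.imwrite("pics/crop1.png",o)
E
```

```text
scene orange 681.0 [[392.0, 217.0], [403.0, 172.0], [419.0, 175.0], [408.0, 221.0]] [[0.561, 0.29], [0.381, 0.318], [0.389, 0.37], [0.567, 0.338]] [0.475 0.329 0.066]
scene purple 125.5 [[388.0, 220.0], [395.0, 192.0], [418.0, 197.0], [411.0, 225.0]] [[0.573, 0.278], [0.466, 0.295], [0.478, 0.366], [0.583, 0.345]] [0.525 0.321 0.068]
side orange 412.0 [[279.0, 134.0], [333.0, 133.0], [333.0, 148.0], [279.0, 150.0]] [[0.386, 0.362], [0.564, 0.368], [0.561, 0.268], [0.392, 0.263]] [0.476 0.315 0.066]
side purple 823.5 [[274.0, 157.0], [276.0, 130.0], [337.0, 135.0], [335.0, 162.0]] [[0.378, 0.217], [0.375, 0.384], [0.578, 0.348], [0.564, 0.187]] [0.473 0.284 0.068]
slicer [ 0.518 -0.202  0.102] [ 0.482 -0.034  0.102] [ 0.588 -0.199  0.   ] [ 0.55  -0.021  0.   ]
slicer side [[0.477, -0.05, 0.102], [0.538, -0.035, 0.102], [0.5, -0.196, 0.0], [0.595, -0.176, 0.0]]
```

View pics/crop1.png

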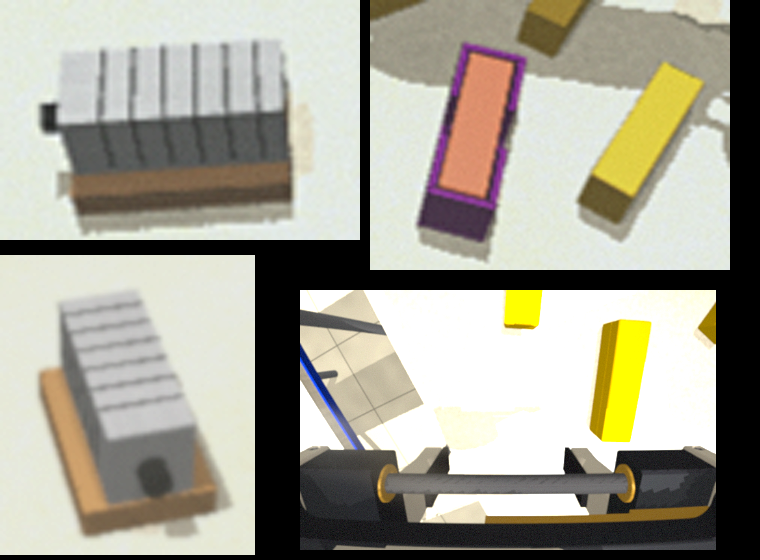

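The crop confirms it: a peach loaf in a single purple mould, with centre about (0.475, 0.329) and long axis at about -9.5°. Next I move over it for a close wrist look.

Request:
move_arm(deltas=[[[0,0,-1.4,0.03,0.018,0.003,0.0876],[0,0,-2.8,0.06,0.036,0.006,0.0876],[0,0,-4.2,0.09,0.054,0.009,0.0876],[0,0,-5.6,0.12,0.072,0.012,0.0876],[0,0,-7,0.15,0.09,0.015,0.0876],[0,0,-8.4,0.18,0.108,0.018,0.0876],[0,0,-9.8,0.21,0.126,0.021,0.0876],[0,0,-11.2,0.24,0.144,0.024,0.0876],[0,0,-12.6,0.27,0.162,0.026,0.0876],[0,0,-14.6,0.3,0.18,0.026,0.0876],[0,0,-14.6,0.3,0.18,0.026,0.0876],[0,0,-14.6,0.3,0.18,0.026,0.0876]]], force=20)

```text
t: 1.15
eef_pos: [0.4765, 0.328, 0.2004]
ee_rot: [3.141, 0.0, -0.168]
force: [0.5, 0.7, 0.9]
width: 0.0876
```

```bash
python3 - <<'E'
from h import *
import pickle
c=grab("wrist"); pickle.dump(c,open("w1.pkl","wb")); s=monitor.get_state(); print(s["t"],s["eef_pos"],np.degrees(s["ee_rot"]))
im=c["im"]; hsv=cv2.cvtColor(im,cv2.COLOR_BGR2HSV)
for n,lo,hi,z in(("orange",(3,70,60),(18,255,255),.066),("purple",(130,80,30),(170,255,255),.068)):
    m=cv2.inRange(hsv,lo,hi); k=max(cv2.findContours(m,0,1)[0],key=cv2.contourArea)
    q=k.reshape(-1,2); P=onz(c,q,z)[:,:2].astype(np.float32)
    r=cv2.minAreaRect(P); print(n,len(q),r)
cv2.imwrite("pics/w1.png",im)
E
```

```text
1.2 [0.47604331 0.32902739 0.20044467] [ 1.79994462e+02  9.92876666e-03 -9.56905088e+00]
orange 496 ((0.4731205105781555, 0.33052584528923035), (0.04733476787805557, 0.1785869598388672), 80.75199890136719)
purple 991 ((0.4804064631462097, 0.3302077651023865), (0.06835080683231354, 0.18886981904506683), 80.80208587646484)
```

View pics/w1.png

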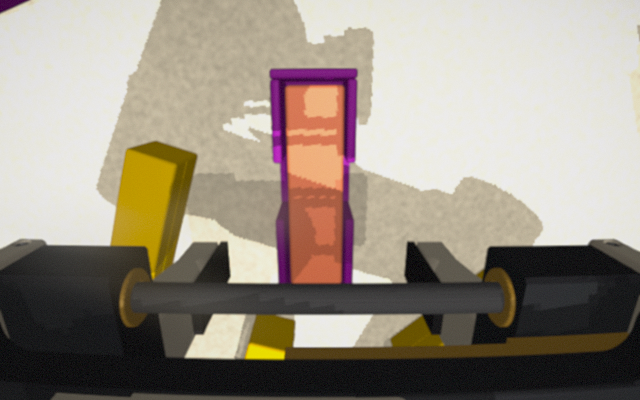

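The wrist view shows the loaf centred at image (315,185), with the mould notches at rows 162-205. The fingers straddle it, and the yellow loaves are clear of the descent at (155,210). I descend and grip.

Request:
move_arm(deltas=[[[0,0,-0.3,-0.004,-0.001,0.03,0.0876],[0,0,-0.3,-0.004,-0.001,0.06,0.0876],[0,0,-0.3,-0.004,-0.001,0.085,0.0876],[0,0,-0.3,-0.004,-0.001,0.11,0.0876],[0,0,-0.3,-0.004,-0.001,0.135,0.0876],[0,0,-0.3,-0.004,-0.001,0.155,0.0876],[0,0,-0.3,-0.004,-0.001,0.17,0.0876],[0,0,-0.3,-0.004,-0.001,0.175,0.0876],[0,0,-0.3,-0.004,-0.001,0.175,0.0876],[0,0,-0.3,-0.004,-0.001,0.175,0.0876]]])

```text
t: 2.03
eef_pos: [0.4719, 0.3322, 0.026]
ee_rot: [-3.142, -0.0, -0.159]
force: [-0.2, -0.3, 0.6]
width: 0.0875
```

Request:
move_arm(deltas=[[[0,0,0,0,0,0,0.04],[0,0,0,0,0,0,0.04],[0,0,0,0,0,0,0.04],[0,0,0,0,0,0,0.04],[0,0,0,0,0,0,0.04],[0,0,0,0,0,0,0.04],[0,0,0,0,0,0,0.04],[0,0,0,0,0,0,0.04]]], force=20)

```text
t: 2.7
eef_pos: [0.4719, 0.331, 0.0257]
ee_rot: [3.141, 0.0, -0.16]
force: [-0.4, -1.5, 3.5]
width: 0.048
```

Request:
move_arm(deltas=[[[0,0,0,0,0,-0.005,0.04],[0,0,0,0,0,-0.015,0.04],[0,0,0,0,0,-0.03,0.04],[0,0,0,0,0,-0.045,0.04],[0,0,0,0,0,-0.06,0.04],[0,0,0,0,0,-0.075,0.04],[0,0,0,0,0,-0.09,0.04],[0,0,0,0,0,-0.105,0.04],[0,0,0,0,0,-0.12,0.04],[0,0,0,0,0,-0.12,0.04],[0,0,0,0,0,-0.12,0.04]]], force=30)

```text
t: 3.62
eef_pos: [0.4719, 0.3317, 0.1462]
ee_rot: [-3.14, -0.0, -0.16]
force: [0.2, 0.2, -5.6]
width: 0.048
```

```bash
python3 - <<'E'
from h import *
import pickle
s=monitor.get_state(); print(s["t"],s["eef_pos"],s["ee_rot"],s["force"],s["moment"],s["width"])
# slicer refine: mouth edges from scene picture: crop lines
c=pickle.load(open("scene0.pkl","rb"));d=pickle.load(open("side0.pkl","rb"))
# wooden base outline
for nm,cc,(x0,y0,x1,y1) in(("scene",c,(225,165,305,225)),("side",d,(285,185,370,285))):
    hsv=cv2.cvtColor(cc["im"][y0:y1,x0:x1],cv2.COLOR_BGR2HSV); m=cv2.inRange(hsv,(5,90,30),(25,255,255))
    k=max(cv2.findContours(m,0,1)[0],key=cv2.contourArea); a=cv2.approxPolyDP(k,2.0,True).reshape(-1,2)+[x0,y0]
    print(nm,[(p.tolist(),onz(cc,[p],0)[0,:2].round(3).tolist(),onz(cc,[p],.03)[0,:2].round(3).tolist()) for p in a])
E
```

```text
3.6167 [0.47191629 0.33168365 0.1462284 ] [-3.13984931e+00 -4.50560087e-04 -1.59886033e-01] [ 0.18165643  0.1852945  -5.64509044] [-0.05696009  0.08223581 -0.03706635] 0.04795749938059331
scene [([291, 206], [0.525, -0.032], [0.543, -0.027]), ([239, 209], [0.561, -0.2], [0.579, -0.189]), ([238, 213], [0.576, -0.199], [0.594, -0.189]), ([291, 210], [0.54, -0.029], [0.558, -0.024])]
side [([299, 224], [0.456, -0.013], [0.457, -0.047]), ([313, 276], [0.492, -0.203], [0.492, -0.23]), ([346, 271], [0.572, -0.189], [0.57, -0.216]), ([352, 267], [0.588, -0.176], [0.584, -0.204]), ([354, 269], [0.592, -0.183], [0.589, -0.211]), ([356, 262], [0.599, -0.159], [0.595, -0.188]), ([351, 251], [0.59, -0.12], [0.586, -0.151]), ([350, 262], [0.584, -0.159], [0.581, -0.188]), ([347, 265], [0.576, -0.169], [0.573, -0.197]), ([321, 269], [0.512, -0.18], [0.511, -0.209]), ([304, 223], [0.47, -0.009], [0.47, -0.044])]
```

Request:
move_arm(deltas=[[[0,0,3,0.002,0.01,0,0.04],[0,0,9,0.006,0.03,0,0.04],[0,0,15.5,0.011,0.052,0,0.04],[0,0,22,0.016,0.075,0,0.04],[0,0,28.5,0.021,0.098,0,0.04],[0,0,35,0.026,0.12,0,0.04],[0,0,41.5,0.031,0.143,0,0.04],[0,0,48,0.036,0.166,0,0.04],[0,0,54.5,0.041,0.189,0,0.04],[0,0,61,0.047,0.212,0,0.04],[0,0,66,0.051,0.23,0,0.04],[0,0,68.8,0.053,0.24,0,0.04]]])

```text
t: 4.62
eef_pos: [0.4848, 0.0837, 0.1442]
ee_rot: [3.139, -0.001, -1.367]
force: [0.9, 0.7, -5.0]
width: 0.0481
```

```bash
python3 - <<'E'
from h import *
import pickle
c=grab("wrist"); pickle.dump(c,open("w2.pkl","wb")); s=monitor.get_state(); print(s["t"],s["eef_pos"],np.degrees(s["ee_rot"]),s["force"])
cv2.imwrite("pics/w2.png",c["im"])
E
```

```text
4.6667 [0.48456491 0.08297158 0.14414315] [ 1.79814476e+02 -4.48873307e-02 -7.84417786e+01] [-0.21063646 -2.17216136 -4.37975669]
```

View pics/w2.png

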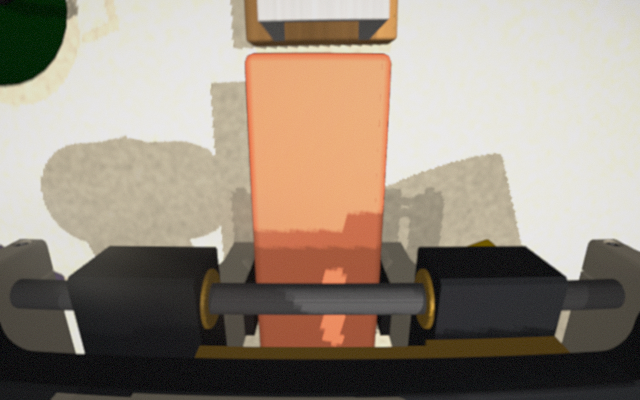

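The wrist view shows the loaf held level, with its leading end at row 55 (cols 247-390). The slicer is just ahead: base front edge at row 45 (cols 247-397), mouth between the dark jambs at cols 270-375.

```bash
python3 - <<'E'
from h import *
import pickle
c=pickle.load(open("w2.pkl","rb"))
for px,z in(((247,45),0),((397,42),0),((247,40),.03),((397,38),.03),((256,20),.03),((386,19),.03)): print(px,z,onz(c,[px],z)[0,:2].round(4))
o=cv2.resize(c["im"][0:70,235:410],None,fx=4,fy=4,interpolation=2);cv2.imwrite("pics/w2c.png",o)
hsv=cv2.cvtColor(c["im"],cv2.COLOR_BGR2HSV); m=cv2.inRange(hsv,(3,90,60),(18,255,255));m[:50]=0
for r in(70,100,140,180,220):
    q=np.where(m[r,200:450])[0]+200; print(r,q.min(),q.max(),onz(c,[(q.min(),r),(q.max(),r)],.1442-.0257+.066)[:,:2].round(4).tolist())
E
```

```text
(247, 45) 0 [ 0.563  -0.0198]
(397, 42) 0 [ 0.4451 -0.0467]
(247, 40) 0.03 [ 0.5573 -0.0204]
(397, 38) 0.03 [ 0.4514 -0.0439]
(256, 20) 0.03 [ 0.5532 -0.035 ]
(386, 19) 0.03 [ 0.4623 -0.0547]
70 245 390 [[0.5244, 0.0048], [0.4791, -0.0046]]
100 246 388 [[0.5226, 0.0139], [0.4774, 0.0045]]
140 248 386 [[0.52, 0.0266], [0.4748, 0.0172]]
180 250 384 [[0.5172, 0.04], [0.472, 0.0307]]
220 252 382 [[0.5143, 0.0544], [0.4689, 0.045]]
```

View pics/w2c.png

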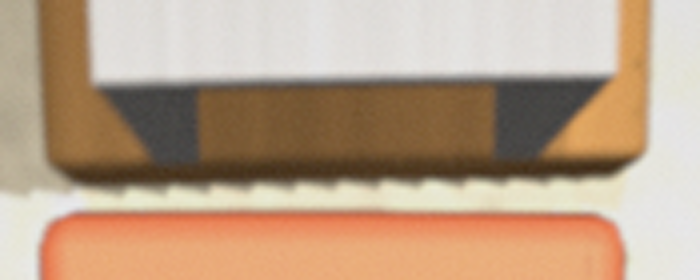

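```bash
python3 - <<'E'
from h import *
import pickle
c=pickle.load(open("w2.pkl","rb"))
g=lambda px,z:onz(c,[np.array(px)/4+[235,0]-0.375],z)[0,:2]
for n,a,b,z in(("jambout",(150,163),(545,157),.03),("jambin",(197,160),(497,156),.03),("top",(92,85),(614,76),.102),("base",(50,158),(646,155),.03)):
    A,B=g(a,z),g(b,z);d=A-B; print(n,A.round(4),B.round(4),"mid",((A+B)/2).round(4),"w",np.hypot(*d).round(4),"axis",np.degrees(np.arctan2(-d[0],d[1])).round(2))
# loaf axis from edges
E
```

```text
jambout [ 0.5394 -0.0237] [ 0.4698 -0.0393] mid [ 0.5046 -0.0315] w 0.0714 axis -77.38
jambin [ 0.5312 -0.0258] [ 0.4783 -0.0376] mid [ 0.5047 -0.0317] w 0.0542 axis -77.48
top [ 0.5384 -0.0233] [ 0.4714 -0.0385] mid [ 0.5049 -0.0309] w 0.0686 axis -77.24
base [ 0.5573 -0.021 ] [ 0.4519 -0.0435] mid [ 0.5046 -0.0323] w 0.1078 axis -77.93
```

Request:
move_arm(deltas=[[[0,0,-1,-0.009,0.005,0.01,0.04],[0,0,-1,-0.009,0.005,0.03,0.04],[0,0,-1,-0.009,0.005,0.05,0.04],[0,0,-1,-0.009,0.005,0.07,0.04],[0,0,-1,-0.009,0.005,0.085,0.04],[0,0,-1,-0.009,0.005,0.1,0.04],[0,0,-1,-0.009,0.005,0.11,0.04],[0,0,-1,-0.009,0.005,0.116,0.04],[0,0,-1,-0.009,0.005,0.119,0.04],[0,0,-1,-0.009,0.005,0.121,0.04],[0,0,-1,-0.009,0.005,0.121,0.04],[0,0,-1,-0.009,0.005,0.121,0.04]]])

```text
t: 5.67
eef_pos: [0.4796, 0.094, 0.025]
ee_rot: [-3.141, 0.0, -1.343]
force: [0.1, -0.5, -4.9]
width: 0.0482
```

Request:
move_arm(deltas=[[[0,0,0.2,0,0.002,0.001,0.04],[0,0,0.4,0,0.003,0.0025,0.04],[0,0,0.4,0,0.003,0.004,0.04],[0,0,0.4,0,0.003,0.005,0.04],[0,0,0.4,0,0.003,0.005,0.04],[0,0,0.4,0,0.003,0.005,0.04]]])

```text
t: 6.17
eef_pos: [0.4764, 0.0931, 0.0197]
ee_rot: [3.142, -0.0, -1.35]
force: [-1.5, 0.1, -1.8]
width: 0.0482
```

Request:
move_arm(deltas=[[[0,0,0,0,0,0,0.07],[0,0,0,0,0,0,0.07],[0,0,0,0,0,0,0.07],[0,0,0,-0.005,0,-0.002,0.07],[0,0,0,-0.015,0,-0.002,0.07],[0,0,0,-0.025,0,-0.002,0.07],[0,0,0,-0.035,0,-0.002,0.07],[0,0,0,-0.04,0,-0.002,0.07],[0,0,0,-0.04,0,-0.002,0.07],[0,0,0,-0.04,0,-0.002,0.07]]])

```text
t: 7.0
eef_pos: [0.4674, 0.1327, 0.0215]
ee_rot: [3.141, -0.0, -1.349]
force: [1.5, -0.4, -0.2]
width: 0.0703
```

```bash
python3 - <<'E'
from h import *
import pickle
c=grab("wrist"); pickle.dump(c,open("w3.pkl","wb")); s=monitor.get_state(); print(s["t"],s["eef_pos"],np.degrees(s["ee_rot"]),s["force"],s["width"])
cv2.imwrite("pics/w3.png",c["im"])
hsv=cv2.cvtColor(c["im"],cv2.COLOR_BGR2HSV); m=cv2.inRange(hsv,(3,90,60),(18,255,255))
for r in range(30,260,30):
    q=np.where(m[r,150:500])[0]+150
    if len(q): print(r,q.min(),q.max(),onz(c,[(q.min(),r),(q.max(),r)],.06)[:,:2].mean(0).round(4).tolist())
E
```

```text
7.05 [0.46745167 0.13232986 0.02150689] [ 1.79987485e+02 -5.45313886e-03 -7.73063376e+01] [-0.06795331 -0.23103053  0.71097004] 0.06978887820739967
30 244 390 [0.4887, 0.0374]
60 245 389 [0.4867, 0.0462]
90 247 387 [0.4846, 0.0553]
120 248 386 [0.4825, 0.0648]
150 250 385 [0.4801, 0.0745]
180 251 383 [0.4779, 0.0849]
210 253 381 [0.4754, 0.0957]
240 254 380 [0.4729, 0.107]
```

View pics/w3.png

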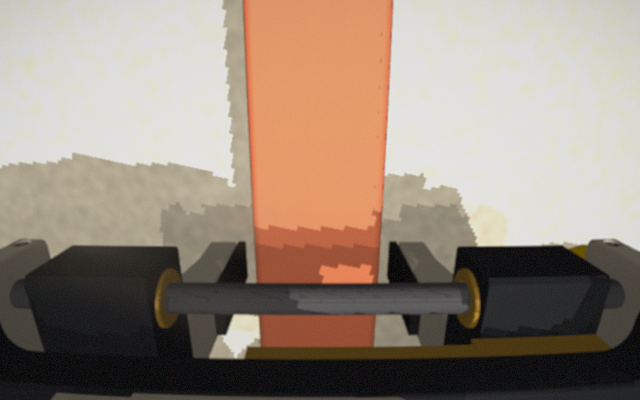

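The loaf stands on the bench centred between the fingers, its axis at -77.2° and within 1 mm of the mouth line. I regrip 40 mm behind its middle and lift.

Request:
move_arm(deltas=[[[0,0,0,0,0,0,0.04],[0,0,0,0,0,0,0.04],[0,0,0,0,0,0,0.04],[0,0,0,0,0,0,0.04],[0,0,0,0,0,0,0.04],[0,0,0,0,0,-0.004,0.04],[0,0,0,0,0,-0.01,0.04],[0,0,0,0,0,-0.018,0.04],[0,0,0,0,0,-0.026,0.04],[0,0,0,0,0,-0.034,0.04],[0,0,0,0,0,-0.034,0.04],[0,0,0,0,0,-0.034,0.04]]], force=40)

```text
t: 8.05
eef_pos: [0.468, 0.1325, 0.0564]
ee_rot: [-3.14, 0.001, -1.35]
force: [-0.4, -0.1, -5.1]
width: 0.0478
```

```bash
python3 - <<'E'
from h import *
import pickle
s=monitor.get_state(); print(s["t"],s["eef_pos"],np.degrees(s["ee_rot"]),s["force"],s["moment"],s["width"])
c=grab("scene"); pickle.dump(c,open("s4.pkl","wb"))
d=grab("wrist"); pickle.dump(d,open("w4.pkl","wb"))
o=np.zeros((590,640,3),np.uint8); o[:320]=np.clip(cv2.resize(c["im"][140:230,230:410],(640,320),interpolation=2)*1.5,0,255); o[325:590,:424]=cv2.resize(d["im"],(424,265))
cv2.imwrite("pics/s4.png",o)
E
```

```text
8.05 [0.46798768 0.13246171 0.05637701] [-1.79904495e+02  5.27073683e-02 -7.73548934e+01] [-0.4194639  -0.11254363 -5.08782463] [ 0.3023009   0.08410119 -0.01821644] 0.047782161853106235
```

View pics/s4.png

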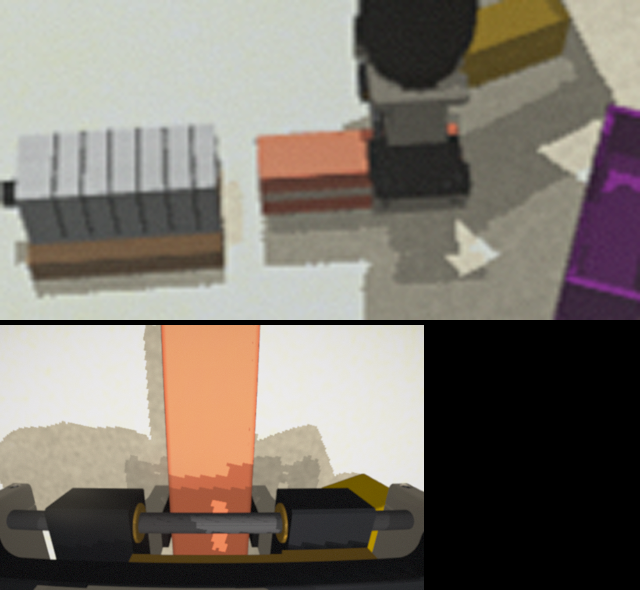

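```bash
python3 - <<'E'
from h import *
import pickle
for f,z in(("w3",.06),("w4",.095)):
    d=pickle.load(open(f+".pkl","rb"))
    hsv=cv2.cvtColor(d["im"],cv2.COLOR_BGR2HSV); m=cv2.inRange(hsv,(3,90,60),(18,255,255))
    for r in range(5,240,40):
        q=np.where(m[r,150:500])[0]+150; P=onz(d,[(q.min()-.5,r),(q.max()+.5,r)],z)[:,:2]; M=P.mean(0)-[.5047,-.0315]
        print(f,r,np.hypot(*(P[0]-P[1])).round(4),"back",(-M@[.218,-.976]).round(4),"lat",(M@[.976,.218]).round(4))
E
```

```text
w3 5 0.0464 back 0.0634 lat -0.0006
w3 45 0.0465 back 0.0752 lat -0.0008
w3 85 0.0467 back 0.0875 lat -0.0007
w3 125 0.0467 back 0.1004 lat -0.0007
w3 165 0.0467 back 0.1141 lat -0.0008
w3 205 0.0469 back 0.1286 lat -0.0008
w4 5 0.0461 back 0.063 lat -0.0007
w4 45 0.0459 back 0.0748 lat -0.0007
w4 85 0.0464 back 0.087 lat -0.0007
w4 125 0.0464 back 0.0999 lat -0.0007
w4 165 0.0464 back 0.1134 lat -0.0008
w4 205 0.0466 back 0.1279 lat -0.0008
```

The loaf is level, with a lateral offset of only -0.7 mm. I advance just into the mouth.

Request:
move_arm(deltas=[[[0,0,0,0.004,-0.001,0.001,0.04],[0,0,0,0.011,-0.001,0.0015,0.04],[0,0,0,0.018,-0.001,0.0015,0.04],[0,0,0,0.024,-0.001,0.0015,0.04],[0,0,0,0.029,-0.001,0.0015,0.04],[0,0,0,0.033,-0.001,0.0015,0.04],[0,0,0,0.036,-0.001,0.0015,0.04],[0,0,0,0.039,-0.001,0.0015,0.04],[0,0,0,0.042,-0.001,0.0015,0.04],[0,0,0,0.043,-0.001,0.0015,0.04],[0,0,0,0.043,-0.001,0.0015,0.04]]])

```text
t: 9.07
eef_pos: [0.4781, 0.0902, 0.0541]
ee_rot: [-3.142, 0.0, -1.35]
force: [-1.1, -0.4, -4.7]
width: 0.0482
```

Request:
move_arm(deltas=[[[0,0,0,0.002,0,0,0.04],[0,0,0,0.004,0,0,0.04],[0,0,0,0.007,0,0,0.04],[0,0,0,0.01,0,0,0.04],[0,0,0,0.013,0,0,0.04],[0,0,0,0.016,0,0,0.04],[0,0,0,0.019,0,0,0.04],[0,0,0,0.02,0,0,0.04],[0,0,0,0.02,0,0,0.04]]])

```text
t: 9.82
eef_pos: [0.4824, 0.0705, 0.0541]
ee_rot: [3.142, -0.0, -1.351]
force: [-0.5, 0.3, -5.1]
width: 0.0481
```

Request:
move_arm(deltas=[[[0,0,0,0.003,0,0,0.04],[0,0,0,0.007,0,0,0.04],[0,0,0,0.011,0,0,0.04],[0,0,0,0.015,0,0,0.04],[0,0,0,0.019,0,0,0.04],[0,0,0,0.023,0,0,0.04],[0,0,0,0.027,0,0,0.04],[0,0,0,0.031,0,0,0.04],[0,0,0,0.035,0,0,0.04],[0,0,0,0.038,0,0,0.04],[0,0,0,0.04,0,0,0.04],[0,0,0,0.04,0,0,0.04]]])

```text
t: 10.82
eef_pos: [0.4912, 0.0315, 0.054]
ee_rot: [3.142, -0.0, -1.35]
force: [0.4, -0.2, -5.0]
width: 0.0476
```

Request:
move_arm(deltas=[[[0,0,0,0.003,0,0,0.04],[0,0,0,0.007,0,0,0.04],[0,0,0,0.011,0,0,0.04],[0,0,0,0.015,0,0,0.04],[0,0,0,0.019,0,0,0.04],[0,0,0,0.023,0,0,0.04],[0,0,0,0.027,0,0,0.04],[0,0,0,0.031,0,0,0.04],[0,0,0,0.034,0,0,0.04],[0,0,0,0.037,0,0,0.04],[0,0,0,0.038,0,0,0.04],[0,0,0,0.038,0,0,0.04]]])

```text
t: 11.82
eef_pos: [0.4995, -0.0055, 0.0541]
ee_rot: [-3.142, -0.0, -1.35]
force: [-0.0, 0.5, -5.6]
width: 0.0477
```

Request:
move_arm(deltas=[[[0,0,0,0,0,0.0005,0.04],[0,0,0,0,0,0.001,0.04],[0,0,0,0,0,0.0015,0.04],[0,0,0,0,0,0.002,0.04],[0,0,0,0,0,0.002,0.04]]])

```text
t: 12.23
eef_pos: [0.4994, -0.0052, 0.0519]
ee_rot: [3.141, -0.0, -1.35]
force: [-0.4, 0.7, -4.0]
width: 0.0481
```

Request:
move_arm(deltas=[[[0,0,0,0,0,0.0007,0.04],[0,0,0,0,0,0.0007,0.04],[0,0,0,0,0,0.0007,0.055],[0,0,0,0,0,0.0007,0.07],[0,0,0,0,0,0.0007,0.07],[0,0,0,0,0,0.0007,0.07],[0,0,0,-0.005,0,0.0007,0.07],[0,0,0,-0.015,0,0.0007,0.07],[0,0,0,-0.03,0,0.0007,0.07],[0,0,0,-0.045,0,0.0007,0.07],[0,0,0,-0.06,0,0.0007,0.07],[0,0,0,-0.075,0,0.0007,0.07]]])

```text
t: 13.23
eef_pos: [0.4827, 0.0692, 0.0514]
ee_rot: [-3.141, 0.0, -1.35]
force: [0.6, -0.2, -0.4]
width: 0.0698
```

Request:
move_arm(deltas=[[[0,0,0,-0.005,0,0.004,0],[0,0,0,-0.005,0,0.004,0],[0,0,0,-0.005,0,0.004,0],[0,0,0,-0.005,0,0.004,0],[0,0,0,-0.005,0,0.004,0],[0,0,0,-0.005,0,0.004,0],[0,0,0,-0.005,0,0.004,0],[0,0,0,-0.005,0,0.004,0],[0,0,0,-0.005,0,0.004,0]]], force=20)

```text
t: 13.98
eef_pos: [0.482, 0.0726, 0.0474]
ee_rot: [-3.142, 0.0, -1.351]
force: [-0.1, 0.1, -0.3]
width: 0.0156
```

```bash
python3 - <<'E'
from h import *
import pickle
s=monitor.get_state(); print(s["t"],s["eef_pos"],np.degrees(s["ee_rot"]),s["force"],s["moment"],s["width"])
c=grab("scene"); d=grab("wrist"); pickle.dump((c,d),open("p5.pkl","wb"))
o=np.zeros((590,640,3),np.uint8); o[:320]=np.clip(cv2.resize(c["im"][140:230,230:410],(640,320),interpolation=2)*1.5,0,255); o[325:590,:424]=cv2.resize(d["im"],(424,265))
cv2.imwrite("pics/p5.png",o)
E
```

```text
13.9833 [0.48199859 0.07258378 0.04737475] [-1.79998171e+02  2.26486114e-03 -7.73787985e+01] [-0.0990868   0.13253586 -0.30765577] [ 9.24305135e-02  3.83072405e-03 -3.51509528e-06] 0.01562084141134212
```

View pics/p5.png

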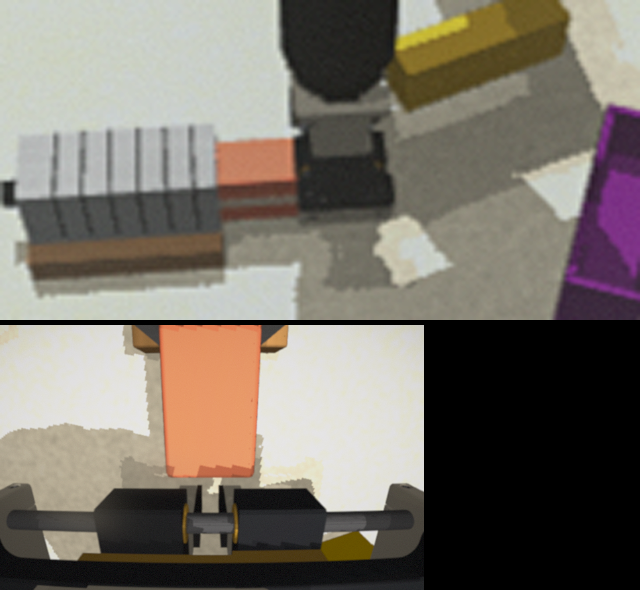

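The loaf rests level in the tunnel, its tail at about wrist row 228. The fingers behind it are nearly shut. I approach and push in small, force-checked steps.

Request:
move_arm(deltas=[[[0,0,0,0.003,0,0,0],[0,0,0,0.006,0,0,0],[0,0,0,0.008,0,0,0],[0,0,0,0.01,0,0,0],[0,0,0,0.012,0,0,0],[0,0,0,0.013,0,0,0],[0,0,0,0.014,0,0,0],[0,0,0,0.015,0,0,0],[0,0,0,0.016,0,0,0],[0,0,0,0.017,0,0,0]]])

```text
t: 14.92
eef_pos: [0.4857, 0.0562, 0.0474]
ee_rot: [-3.142, -0.0, -1.35]
force: [0.2, 0.0, 0.1]
width: 0.0001
```

Request:
move_arm(deltas=[[[0,0,0,0.001,0,0,0],[0,0,0,0.002,0,0,0],[0,0,0,0.003,0,0,0],[0,0,0,0.004,0,0,0]]])

```text
t: 15.25
eef_pos: [0.4867, 0.0525, 0.0474]
ee_rot: [-3.141, 0.0, -1.35]
force: [-0.7, 3.1, -0.5]
width: 0.0005
```

Request:
move_arm(deltas=[[[0,0,0,0.001,0,0,0],[0,0,0,0.002,0,0,0],[0,0,0,0.003,0,0,0],[0,0,0,0.004,0,0,0],[0,0,0,0.005,0,0,0],[0,0,0,0.006,0,0,0]]])

```text
t: 15.75
eef_pos: [0.488, 0.0464, 0.0474]
ee_rot: [-3.141, 0.0, -1.35]
force: [-0.5, 2.1, 0.4]
width: 0.0006
```

Request:
move_arm(deltas=[[[0,0,0,0.0008,0,0,0],[0,0,0,0.0016,0,0,0],[0,0,0,0.0024,0,0,0],[0,0,0,0.0032,0,0,0],[0,0,0,0.004,0,0,0]]])

```text
t: 16.17
eef_pos: [0.4888, 0.0425, 0.0474]
ee_rot: [-3.141, 0.0, -1.35]
force: [-1.4, 2.5, -0.2]
width: 0.0005
```

Request:
move_arm(deltas=[[[0,0,0,0.0007,0,0,0],[0,0,0,0.0014,0,0,0],[0,0,0,0.002,0,0,0]]])

```text
t: 16.42
eef_pos: [0.4892, 0.0406, 0.0474]
ee_rot: [-3.141, 0.0, -1.35]
force: [-1.1, 4.2, 0.0]
width: 0.0007
```

Request:
move_arm(deltas=[[[0,0,0,0.0005,0,0,0],[0,0,0,0.001,0,0,0]]])

```text
t: 16.58
eef_pos: [0.4895, 0.0396, 0.0474]
ee_rot: [-3.141, 0.0, -1.35]
force: [-1.0, 3.9, 1.6]
width: 0.0004
```

Request:
move_arm(deltas=[[[0,0,0,0.0005,0,0,0],[0,0,0,0.001,0,0,0],[0,0,0,0.0015,0,0,0],[0,0,0,0.002,0,0,0]]])

```text
t: 16.92
eef_pos: [0.4898, 0.0383, 0.0474]
ee_rot: [-3.141, 0.001, -1.35]
force: [-4.8, 12.8, 2.2]
width: 0.0003
```

Request:
move_arm(deltas=[[[0,0,0,-0.0002,0,0,0],[0,0,0,-0.0002,0,0,0],[0,0,0,-0.0002,0,0,0]]])

```text
t: 17.17
eef_pos: [0.4898, 0.0383, 0.0474]
ee_rot: [-3.141, 0.001, -1.35]
force: [-2.9, 7.5, 0.9]
width: 0.0008
```

```bash
python3 - <<'E'
from h import *
import pickle
s=monitor.get_state(); print(s["t"],s["eef_pos"],np.degrees(s["ee_rot"]),s["force"],s["moment"],s["width"])
d=grab("wrist"); pickle.dump(d,open("w6.pkl","wb"))
cv2.imwrite("pics/w6.png",cv2.resize(d["im"][0:280,200:440],None,fx=2,fy=2,interpolation=2))
E
```

```text
17.1667 [0.48976514 0.03834961 0.04740044] [-1.79985427e+02  3.35283485e-02 -7.73529799e+01] [-2.94374274  7.53044159  0.90521128] [2.65236412 0.84729189 0.01112164] 0.0008051321415099917
```

View pics/w6.png

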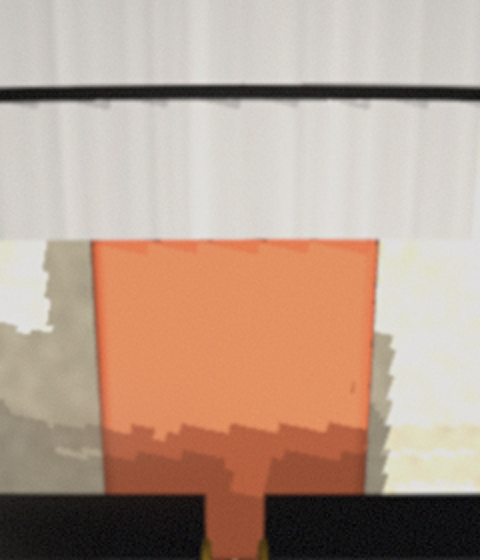

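```bash
python3 - <<'E'
from h import *
import pickle
d=pickle.load(open("w6.pkl","rb")); M0=np.array([.5047,-.0315])
hsv=cv2.cvtColor(d["im"],cv2.COLOR_BGR2HSV); m=cv2.inRange(hsv,(3,90,60),(18,255,255))
f=lambda P:((-(P-M0)@[.218,-.976]).round(4),((P-M0)@[.976,.218]).round(4))
for r in(125,150,175,200,230):
    q=np.where(m[r,200:440])[0]+200; P=onz(d,[(q.min()-.5,r),(q.max()+.5,r)],.09)[:,:2]; print(r,f(P[0]),f(P[1]),"mid",f(P.mean(0)))
for px in((220,120),(317,119.5),(430,119)): print("mouth top",f(onz(d,[px],.102)[0,:2]))
print("tool",f(monitor.get_state()["eef_pos"][:2]))
E
```

```text
125 (np.float64(0.0032), np.float64(0.0239)) (np.float64(0.0031), np.float64(-0.0227)) mid (np.float64(0.0032), np.float64(0.0006))
150 (np.float64(0.0113), np.float64(0.0237)) (np.float64(0.0113), np.float64(-0.0225)) mid (np.float64(0.0113), np.float64(0.0006))
175 (np.float64(0.0198), np.float64(0.0238)) (np.float64(0.0197), np.float64(-0.023)) mid (np.float64(0.0197), np.float64(0.0004))
200 (np.float64(0.0286), np.float64(0.0236)) (np.float64(0.0285), np.float64(-0.0228)) mid (np.float64(0.0285), np.float64(0.0004))
230 (np.float64(0.0396), np.float64(0.0239)) (np.float64(0.0396), np.float64(-0.0228)) mid (np.float64(0.0396), np.float64(0.0006))
mouth top (np.float64(0.0008), np.float64(0.0286))
mouth top (np.float64(0.0007), np.float64(0.0005))
mouth top (np.float64(0.0003), np.float64(-0.0323))
tool (np.float64(0.0714), np.float64(0.0006))
```

The loaf is square and centred in the tunnel (lateral 0.5 mm, no skew), so it is not wedged. The reaction is rigid at about 119 mm. One more gentle press will confirm it does not move.

Request:
move_arm(deltas=[[[0,0,0,0.0001,0,0,0],[0,0,0,0.0001,0,0,0],[0,0,0,0.0001,0,0,0],[0,0,0,0.0001,0,0,0]]])

```text
t: 17.55
eef_pos: [0.4897, 0.0383, 0.0474]
ee_rot: [-3.141, 0.001, -1.35]
force: [-3.4, 8.5, 2.5]
width: 0.0006
```

Request:
move_arm(deltas=[[[0,0,0,-0.0003,0,0,0],[0,0,0,-0.001,0,0,0],[0,0,0,-0.004,0,0,0],[0,0,0,-0.01,0,0,0],[0,0,0,-0.02,0,0,0],[0,0,0,-0.035,0,-0.01,0],[0,0,0,-0.05,0,-0.03,0],[0,0,0,-0.06,0,-0.06,0],[0,0,0,-0.06,0,-0.09,0],[0,0,0,-0.06,0,-0.12,0],[0,0,0,-0.06,0,-0.12,0],[0,0,0,-0.06,0,-0.12,0]]])

```text
t: 18.55
eef_pos: [0.4774, 0.0975, 0.1692]
ee_rot: [-3.138, 0.001, -1.349]
force: [0.2, -0.5, -0.4]
width: 0.0007
```

```bash
python3 - <<'E'
from h import *
import pickle
d=grab("wrist"); c=grab("scene"); pickle.dump((c,d),open("p7.pkl","wb")); M0=np.array([.5047,-.0315])
hsv=cv2.cvtColor(d["im"],cv2.COLOR_BGR2HSV); m=cv2.inRange(hsv,(3,90,60),(18,255,255))
f=lambda P:((-(P-M0)@[.218,-.976]).round(4),((P-M0)@[.976,.218]).round(4))
col=np.where(m[:260,317])[0]; print(col.min(),col.max(),f(onz(d,[(317,col.max()+.5)],.09)[0,:2]),"mouth",f(onz(d,[(317,col.min()-.5)],.102)[0,:2]))
s=monitor.get_state(); print(s["t"],s["eef_pos"],s["force"])
o=np.zeros((590,640,3),np.uint8); o[:320]=np.clip(cv2.resize(c["im"][140:230,180:360],(640,320),interpolation=2)*1.5,0,255); o[325:590,:424]=cv2.resize(d["im"],(424,265))
cv2.imwrite("pics/p7.png",o)
E
```

```text
3 104 (np.float64(0.0603), np.float64(0.0016)) mouth (np.float64(0.0016), np.float64(0.0017))
18.65 [0.47606276 0.09651931 0.1668712 ] [-0.57597509  0.27391161 -0.6368146 ]
```

View pics/p7.png

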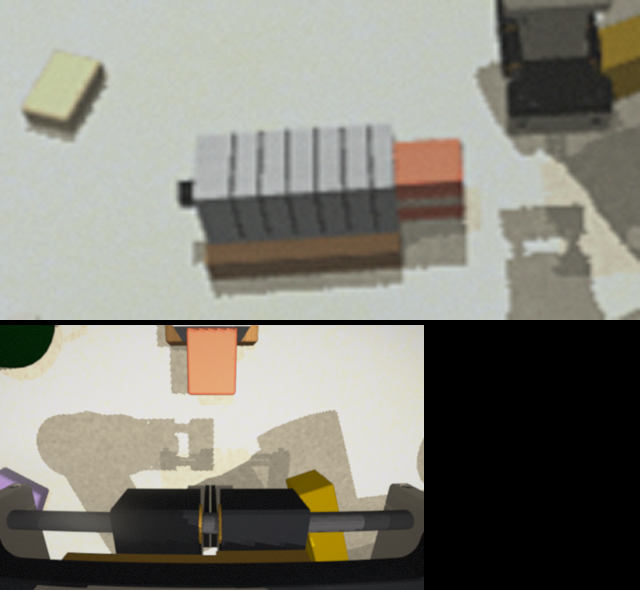

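The final view shows the loaf upright and square in the box. About 60 mm of its tail stands out, within the 41–61 mm expected, and the gripper is clear.

```bash
python3 -c "
from station import arm; print(arm.job_done())"
```

```text
the job is handed in; nothing more can be done
None
```

The soap loaf is in the slicing box and pushed home. I handed the job in at about 18.7 s of the 58 s allowed; no verdict is reported.

- **Loading:** I lifted the loaf from the mould by its notches and set it down in front of the slicer. I then gripped it 40 mm behind its middle and fed it in to about 104 mm. The last stretch was a gentle push on its tail with the shut fingers.
- **Feeling for the stop:** Sliding took about 2–4 N. Force then rose sharply to 13.5 N, just over the 12 N advised but well under the 24 N bruising limit. I read forces only at the end of each move, so a brief higher peak is possible. I eased to about 8 N and pressed again at about 9 N, and the loaf did not move.
- **Last checks:** The loaf was upright, square in the tunnel and clear of the gripper. About 60 mm of the tail was out by camera, against the 41–61 mm expected.
- **Uncertainty:** My estimates put the leading end at 118–120 mm, close to the 119 mm limit and within about 2 mm of calibration error. The spring's 1 N was not clearly separable from friction, so I judge "home" from the rigid stop and the tail length.
- **Other objects:** I made no move toward the pot, bottle, finished bars or yellow look-alikes. I did not measure them again at the end.

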